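# Find the empty compartment of the paint chest

### The arm

A 6-joint arm with a two-finger parallel gripper is mounted at the origin on the work surface. World frame = base frame: x ahead of the robot, y to its left, z up, the work surface at z = 0. Lengths are in mm, angles in degrees, forces in N, time in s.
With the tool pointing down it reaches from about 425 to 950 mm from the base axis. Payload 14.7 kg.
Tool frame: the origin (TCP) lies at the very end of the fingers, on their centre line; the grasp point (between the pads) lies arm.grip_point_offset behind it (arm.grip_point_offset is the distance from the TCP to the grasp point, in mm); z points along the fingers, x is the direction in which the jaws open and shut, and the axes are right-handed (so a half turn about z gives the same grasp; the last joint's range is limited). The gripper opens to 85 mm and grips with 20 to 120 N. Pads are 22 mm wide; open, the fingers measure 114 mm over their backs; the gripper's body (76 mm by 85 mm) begins 54 mm behind the grasp point. The pads swing forward as they close: fully open they stand 13 mm farther back than shut.
Start: joints at [67.345, 27.513, 91.461, -0, 61.026, -2.67], TCP at [222.126, 610.862, 231.297] pointing down, gripper open.
Joint ranges: [-157.49, 157.49], [-46.99, 117.5], [13.45, 153.17], [-89.5, 269.5], [5.16, 153.95], [-167.48, 167.48]. Speed limits (degrees/s): [108.29, 108.29, 136.94, 172.46, 172.46, 172.46].

### API

Orientations are given as a 3x3 rotation matrix whose columns are the frame's x, y, z axes.
In Python, from bench import status, viewer, workorder, arm gives the robot as it stands. The module is installed in compiled form; this text tells all that it offers.
- The arm moves only by the tool arm_command, never from a script. Its argument "moves" is one flat list of numbers, 7 for each row, row after row: the shift along the world's x, y, z in mm, then the turn, a rotation vector about the world's x, y, z in degrees, then the closure, from -1 (fully open) to 1 (shut), so that 0 is half open. A call has 1 to 5 rows; each row is the pose to reach, as a shift and turn from the pose commanded when the call began; what a row does not reach only later rows make up. A row lasts 1/12 s, in which the tool goes at most 41.7 mm and 7.16 degrees, less where a joint would pass 70% of its speed; a pose out of reach is approached as far as the arm can. A call with a gripper value outside its range is refused whole. The fingers move at their own pace and stop on an object; "newtons" is the grip in N (left out, the last holds). Time passes only in rows, so rows that repeat a pose let the fingers close. It gives the time, the measured TCP pose, the force and the opening at its end, in the units of the state.
- status.get_state(): the state, without advancing time (a new reading comes with each control period).
- viewer.get_image(name): name is "scene" or "top" or "wrist"; returns a dict with "frame" (480x640x3 uint8, blue, green, red), "fx", "fy", "cx", "cy" (pixels), "world_from_camera" (4x4, takes a point from camera to world coordinates). Camera axes: x right, y down, z forward; pixel columns grow to the right and rows downward; lengths in mm; the calibration is good to about 2 mm. The wrist camera is an equidistant fisheye: a pixel r from the principal point sees the ray r / f radians off the axis. A picture is of the moment at which its call begins. There is no depth.
- workorder.job_done(): hands the job in, once; it reports no verdict.
The state is a dict: "t": time; "joint_positions": joint angles; "qvel": joint speeds; "joint_efforts": joint torques, N m; "tool_pos": TCP position; "orientation": TCP orientation; "ft_force": force on the tool from outside, world axes, zero at the start; "torque": the same for the moment, N m; "width": finger opening in mm.
Only numpy, scipy, OpenCV 4.12 (cv2) and the standard library are available. Lean on these libraries where they do the work, as an engineer would, in place of code of your own. Each camera call takes 0.05 s, during which the arm holds its last target.

### The job

Three of the paint chest's four identical plywood lids lie over full compartments and cannot tip; the other rocks. Press the lids on their dark discs with closed fingertips, without forcing the ones that do not give, to find the lid that rocks, then push it down all the way to its stop and leave it tipped open. Nothing is to be picked up, and the jar, bottle and brush pot stay where they stand.

Things in the scene. Friction and masses are not known exactly. Their poses are not given: they have to be found in the camera images.
- chest: Low wooden chest fixed to the bench, rim 100 mm high. Origin: on the bench under the middle of the row of lids; x across the row to the far side, y along it, z up. Lid centres at y = -141, -47, 47, 141 mm. Box 168 (x) by 392 (y) mm, 12 mm walls, then an 80 mm solid ledge at the +y end. Each compartment 144 by 86 mm, 90 mm deep.
- lid1 (a joint): Tilt of lid 1, rad: 0 shut (flush with the rim), grows as its far (+x) half, with the disc, goes down into the chest; stop at 0.75. Plywood, 140 (x) by 82 (y) by 8 mm, on a stiff axle along y across its middle, 4 mm below the upper face; stays as left. An empty compartment's lid turns at about 3 N on the disc; a full one's gives under 2 mm there, then is solid.
- lid2 (a joint): Tilt of lid 2, rad: 0 shut (flush with the rim), grows as its far (+x) half, with the disc, goes down into the chest; stop at 0.75. Plywood, 140 (x) by 82 (y) by 8 mm, on a stiff axle along y across its middle, 4 mm below the upper face; stays as left. An empty compartment's lid turns at about 3 N on the disc; a full one's gives under 2 mm there, then is solid.
- lid3 (a joint): Tilt of lid 3, rad: 0 shut (flush with the rim), grows as its far (+x) half, with the disc, goes down into the chest; stop at 0.75. Plywood, 140 (x) by 82 (y) by 8 mm, on a stiff axle along y across its middle, 4 mm below the upper face; stays as left. An empty compartment's lid turns at about 3 N on the disc; a full one's gives under 2 mm there, then is solid.
- lid4 (a joint): Tilt of lid 4, rad: 0 shut (flush with the rim), grows as its far (+x) half, with the disc, goes down into the chest; stop at 0.75. Plywood, 140 (x) by 82 (y) by 8 mm, on a stiff axle along y across its middle, 4 mm below the upper face; stays as left. An empty compartment's lid turns at about 3 N on the disc; a full one's gives under 2 mm there, then is solid.
- press1 (a point): Centre of the 30 mm dark flat disc on the upper face of lid 1, where one presses; 50 mm from the axle towards the far edge of the lid, 100 mm above the bench when shut. Moves with the lid; axes like the chest's when shut (z out of the face).
- press2 (a point): Centre of the 30 mm dark flat disc on the upper face of lid 2, where one presses; 50 mm from the axle towards the far edge of the lid, 100 mm above the bench when shut. Moves with the lid; axes like the chest's when shut (z out of the face).
- press3 (a point): Centre of the 30 mm dark flat disc on the upper face of lid 3, where one presses; 50 mm from the axle towards the far edge of the lid, 100 mm above the bench when shut. Moves with the lid; axes like the chest's when shut (z out of the face).
- press4 (a point): Centre of the 30 mm dark flat disc on the upper face of lid 4, where one presses; 50 mm from the axle towards the far edge of the lid, 100 mm above the bench when shut. Moves with the lid; axes like the chest's when shut (z out of the face).
- jar: Small loose lidded jar, 44 mm across, 48 mm high, standing on the chest's end ledge. Origin: centre of its underside. Leave alone.
- bottle: Loose grey bottle, 60 mm across, 120 mm high, standing on the bench beyond the far side of the chest. Origin: centre of its underside. Leave alone.
- brush_pot: Loose dark tin of paint brushes, 76 mm across, 100 mm high, brushes up to about 210 mm high, standing on the bench off the -y end of the chest. Origin: centre of its underside. Leave alone.

How it is judged (in metres and radians):
On the way, in this order (a step that is already met when the one before it is completed fails the run):
1. a lid has been pressed and rocks (value of joint any of lid1, lid2, lid3, lid4 above 0.05 rad).
2. that lid is pushed open (value of joint any of lid1, lid2, lid3, lid4 above 0.62 rad), for 0.2 s.
At the end, for the whole second after the job is handed in: One lid stands tipped open by more than 0.62 rad (its stop is at 0.75), at rest; jar, bottle and brush pot within 20 mm of where they stood (((value of joint lid1 above 0.62 rad and velocity of joint lid1 below 0.05 rad/s) or (value of joint lid2 above 0.62 rad and velocity of joint lid2 below 0.05 rad/s) or (value of joint lid3 above 0.62 rad and velocity of joint lid3 below 0.05 rad/s) or (value of joint lid4 above 0.62 rad and velocity of joint lid4 below 0.05 rad/s)) and distance of each of jar, bottle, brush_pot from where it was at the start of the episode below 0.02 m); the robot touches nothing.
It fails at once if the jar is moved by more than 20 mm, lifted or knocked over (distance of jar from where it was at the start of the episode above 0.02 m or angle between jar's own z axis and vertical above 0.35 rad).
It fails at once if the bottle is moved by more than 20 mm, lifted or knocked over (distance of bottle from where it was at the start of the episode above 0.02 m or angle between bottle's own z axis and vertical above 0.35 rad).
It fails at once if the brush pot is moved by more than 20 mm, lifted or knocked over (distance of brush_pot from where it was at the start of the episode above 0.02 m or angle between brush_pot's own z axis and vertical above 0.35 rad).
It fails at once if the chest or a lid is forced: pressed by the robot with more than 60 N (contact force between the arm and chest above 60 N).
It fails at once if the chest or a lid is forced: pressed by the fingers with more than 60 N (contact force between the fingers and chest above 60 N).
It also fails if it takes over 48 s, if anything falls off the work surface, if the arm or the gripper's body presses on something with over 40 N, if the wrist force passes 120 N, or if a joint passes its speed limit or range.

## Working session

There is one attempt and no reset: what is moved stays moved. The work goes in short steps, Python scripts to look and compute and a tool call to move; the robot and the scene stay as the last step left them, time stands still between calls to the robot, and variables do not carry over. Pictures are saved under pics/ and viewed, and the job is handed in when it is done.

Besides the shell and the picture viewer there is one more tool, called after "Request:" in YAML: its name, and indented under it one key for each argument. arm_command: Moves the arm, as the interface text tells. Its arguments: {"type":"object","properties":{"moves":{"type":"array","items":{"type":"number"}},"newtons":{"type":"number"}},"required":["moves"]}

```bash
mkdir -p pics
python3 - <<'E'
from bench import status, viewer
import cv2
s=status.get_state();print(s)
for n in("scene","top","wrist"):
    d=viewer.get_image(n);cv2.imwrite(f"pics/{n}0.png",d["frame"]);print(n,d["fx"],d["fy"],d["cx"],d["cy"],d["world_from_camera"])
E
```

```text
{'t': 0.0, 'joint_positions': array([ 6.73455093e+01,  2.75492062e+01,  9.14935794e+01,  1.11009102e-03,
        6.10262710e+01, -2.66900289e+00]), 'qvel': array([-0.05428465, -0.03996843, -0.02452484,  0.05479459, -0.01847662,
       -0.03219648]), 'joint_efforts': array([-5.40865396e-03, -9.50667715e+01, -4.30179048e+01, -6.06010399e-04,
        1.26534284e-02, -3.13105829e-05]), 'tool_pos': array([221.96400825, 610.49041885, 230.68085369]), 'orientation': array([[ 3.41790663e-01,  9.39775991e-01, -4.79877714e-04],
       [ 9.39775343e-01, -3.41790992e-01, -1.10574315e-03],
       [-1.20316875e-03, -7.30445583e-05, -9.99999274e-01]]), 'ft_force': array([ 0.06322511, -0.51530603, -0.40090479]), 'torque': array([0.0043951 , 0.0137735 , 0.00739073]), 'width': 85.88048790884146}
scene 552.904771680094 552.904771680094 325.07938634559764 240.00054269783232 [[ 8.61557701e-01  4.01731934e-01 -3.10370394e-01  8.99662711e+02]
 [ 5.07380556e-01 -6.61140949e-01  5.52682202e-01 -6.52469424e+02]
 [ 1.68315132e-02 -6.33643511e-01 -7.73442048e-01  8.96244275e+02]
 [ 0.00000000e+00  0.00000000e+00  0.00000000e+00  1.00000000e+00]]
top 538.2560362442197 538.2560362442197 314.25431514865755 237.4490529765412 [[ 3.01436085e-02 -9.96527449e-01  7.76170493e-02  4.79823574e+02]
 [-9.99474180e-01 -3.09785646e-02 -9.57562281e-03 -4.94662023e+01]
 [ 1.19468358e-02 -7.72875929e-02 -9.96937260e-01  1.21442776e+03]
 [ 0.00000000e+00  0.00000000e+00  0.00000000e+00  1.00000000e+00]]
wrist 371.64829954431775 371.64829954431775 315.73737321652266 235.99678129583663 [[ 3.42576885e-01  9.04679390e-01  2.53369847e-01  1.57240627e+02]
 [ 9.39488650e-01 -3.29461839e-01 -9.38934129e-02  6.33611084e+02]
 [-1.46773988e-03  2.70203808e-01 -9.62802029e-01  3.72700407e+02]
 [ 0.00000000e+00  0.00000000e+00  0.00000000e+00  1.00000000e+00]]
```

View pics/top0.png

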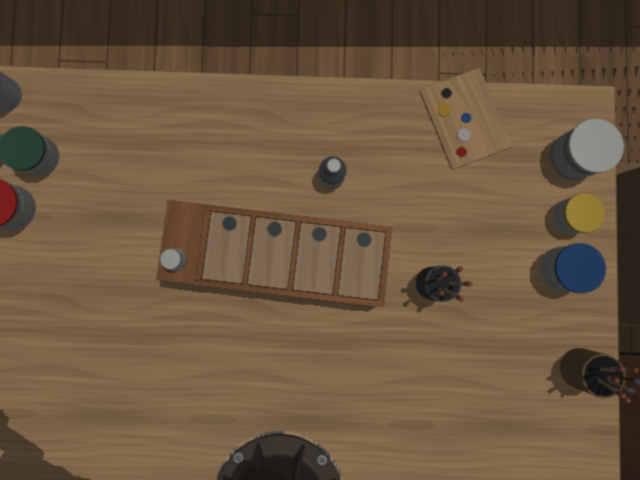

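View pics/scene0.png

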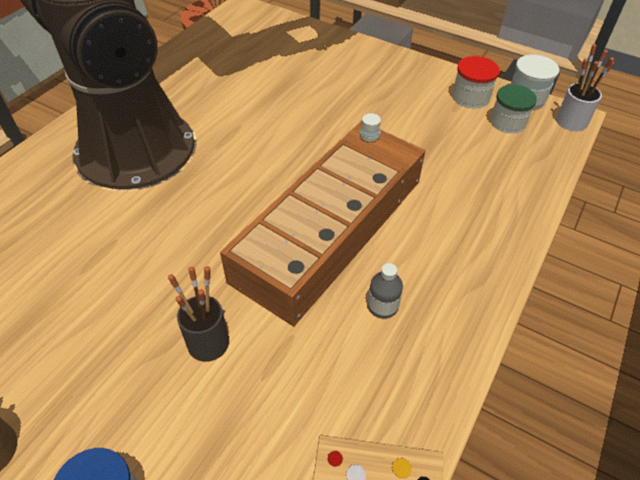

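The top view shows the discs near (230,224), (275,229), (320,234) and (364,240), running from lid 4 to lid 1. The jar is at (173,260), the bottle at (332,172) and the brush pot at (440,284). Next I'll refine these positions.

```bash
cat > h.py <<'E'
import numpy as np
K={"scene":(552.904771680094,325.07938634559764,240.00054269783232,[[ 8.61557701e-01,4.01731934e-01,-3.10370394e-01,8.99662711e+02],[5.07380556e-01,-6.61140949e-01,5.52682202e-01,-6.52469424e+02],[1.68315132e-02,-6.33643511e-01,-7.73442048e-01,8.96244275e+02]]),
"top":(538.2560362442197,314.25431514865755,237.4490529765412,[[3.01436085e-02,-9.96527449e-01,7.76170493e-02,4.79823574e+02],[-9.99474180e-01,-3.09785646e-02,-9.57562281e-03,-4.94662023e+01],[1.19468358e-02,-7.72875929e-02,-9.96937260e-01,1.21442776e+03]])}
def P(n,u,v,z):
    f,cx,cy,T=K[n];T=np.array(T);d=T[:,:3]@[(u-cx)/f,(v-cy)/f,1];c=T[:,3];return c+d*(z-c[2])/d[2]
E
python3 - <<'E'
import cv2,numpy as np
from h import P
R={}
for n in("top","scene"):
    im=cv2.imread(f"pics/{n}0.png");hs=im.max(2)
    box=(160,200,390,305) if n=="top" else (215,130,430,320)
    x0,y0,x1,y1=box
    m=(hs[y0:y1,x0:x1]<75).astype(np.uint8)
    k,l,st,c=cv2.connectedComponentsWithStats(m)
    for i in range(1,k):
        if st[i,4]>40:
            u,v=c[i]+[x0,y0];p=P(n,u,v,100);print(n,st[i],u.round(1),v.round(1),p.round(1))
im=cv2.imread("pics/top0.png")
cv2.imwrite("pics/topc.png",cv2.resize(im[140:320,140:480],None,fx=2.3,fy=2.3,interpolation=cv2.INTER_CUBIC))
print("bottle",P("top",334,163,120),"jar",P("top",173,260,148),"pot",P("top",440,284,50))
E
```

```text
top [ 63  17  13  13 135] 229.1 223.1 [591.  117.6 100. ]
top [108  22  13  14 139] 274.0 228.7 [582.3  23.9 100. ]
top [153  28  13  13 136] 318.9 233.8 [574.4 -69.5 100. ]
top [198  33  13  13 135] 363.8 239.2 [ 566.  -163.1  100. ]
top [ 3 64 18  9 45] 171.6 269.6 [491.1 231.7 100. ]
top [  1  81 191  24 923] 246.1 293.5 [446.5  76.5 100. ]
scene [ 74 131  14  12  47] 295.7 267.2 [ 567.1 -164.9  100. ]
scene [155 154  31  18  94] 381.6 296.0 [ 726.7 -140.4  100. ]
scene [  0 170   9  20 115] 217.9 311.5 [ 505.2 -310.4  100. ]
scene [153 175  27  13  50] 379.3 313.8 [ 739.5 -174.4  100. ]
bottle [720.24230683 -96.04510679 120.        ] jar [509.53787615 217.76834743 148.        ] pot [ 478.04890169 -335.38549609   50.        ]
```

View pics/topc.png

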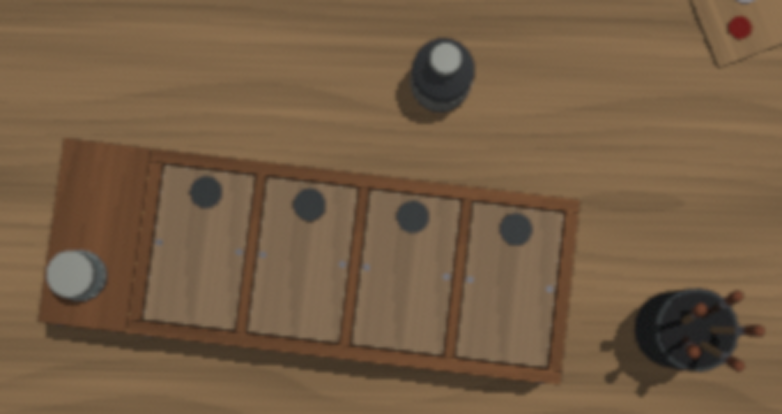

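Request:
arm_command:
  moves: [25,-33,0,0,0,5,1,50,-66,0,0,0,10,1,75,-99,0,0,0,15,1,100,-132,0,0,0,15,1,120,-165,0,0,0,15,1]
  newtons: 40

```text
t: 0.57
tool_pos: [343.3, 444.2, 231.1]
orientation: [[0.086, 0.996, 0.0], [0.996, -0.086, -0.0], [-0.0, 0.0, -1.0]]
ft_force: [1.2, 0.5, 0.3]
width: 25.3
```

```bash
python3 -c "
from bench import arm;print(arm.grip_point_offset)"
```

```text
18.700000000000003
```

Request:
arm_command:
  moves: [25,-33,0,0,0,0,1,50,-66,0,0,0,0,1,75,-99,0,0,0,0,1,100,-132,0,0,0,0,1,125,-164,0,0,0,0,1]

```text
t: 0.98
tool_pos: [467.9, 279.9, 231.3]
orientation: [[0.087, 0.996, -0.0], [0.996, -0.087, -0.0], [-0.0, -0.0, -1.0]]
ft_force: [1.2, 1.7, 0.3]
width: -0.5
```

Request:
arm_command:
  moves: [25,-33,0,0,0,0,1,50,-66,0,0,0,0,1,75,-99,-10,0,0,0,1,100,-132,-40,0,0,0,1,124,-164,-75,0,0,0,1]

```text
t: 1.4
tool_pos: [583.3, 129.2, 170.8]
orientation: [[0.088, 0.996, 0.003], [0.996, -0.088, 0.0], [0.001, 0.003, -1.0]]
ft_force: [0.5, -0.4, 0.1]
width: 0.0
```

Request:
arm_command:
  moves: [0,0,-25,0,0,0,1,0,0,-45,0,0,0,1,0,0,-45,0,0,0,1,0,0,-45,0,0,0,1,0,0,-45,0,0,0,1]

```text
t: 1.82
tool_pos: [581.6, 131.5, 126.4]
orientation: [[0.086, 0.996, 0.001], [0.996, -0.086, 0.0], [0.0, 0.001, -1.0]]
ft_force: [1.3, 1.1, 0.6]
width: 0.4
```

Run:
```python
from bench import status, viewer
import cv2
s=status.get_state();print(s["tool_pos"],s["ft_force"],s["width"])
d=viewer.get_image("scene")["frame"];cv2.imwrite("pics/a.png",cv2.resize(d[60:300,220:540],None,fx=2.4,fy=2.4))
```

```text
[581.58270641 131.53897202 126.41371592] [1.27379288 1.05604719 0.63957087] 0.3579975498416435
```

View pics/a.png

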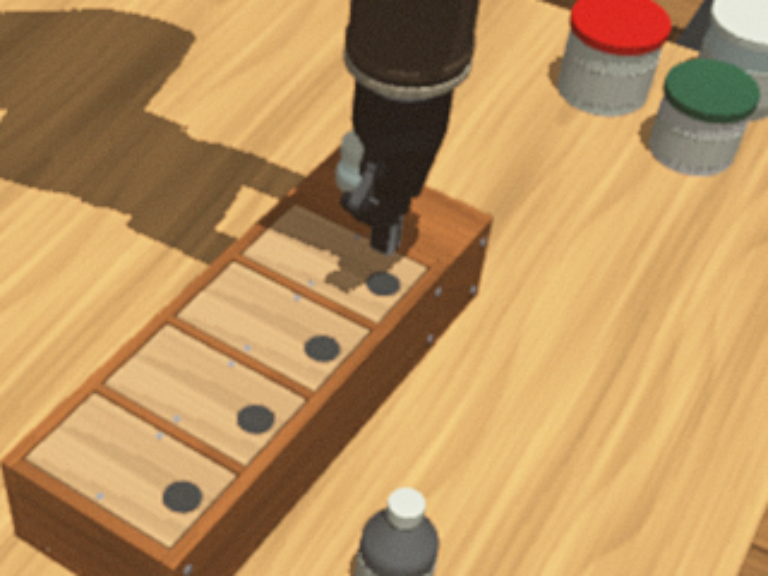

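The fingers are closed over lid 4, about 16 mm short of its disc, because the last move was clipped. I'll correct the position, then descend slowly.

Request:
arm_command:
  moves: [9,-14,-10,0,0,0,1,9,-14,-19,0,0,0,1,9,-14,-22,0,0,0,1,9,-14,-24,0,0,0,1,9,-14,-24,0,0,0,1]

```text
t: 2.28
tool_pos: [589.8, 117.6, 101.5]
orientation: [[0.087, 0.996, -0.0], [0.996, -0.087, 0.0], [0.0, -0.0, -1.0]]
ft_force: [-0.3, -0.3, -0.4]
width: 0.3
```

Request:
arm_command:
  moves: [0,0,-1,0,0,0,1,0,0,-2,0,0,0,1,0,0,-2,0,0,0,1]

```text
t: 2.53
tool_pos: [590.3, 117.5, 99.7]
orientation: [[0.087, 0.996, 0.001], [0.996, -0.087, 0.0], [0.0, 0.001, -1.0]]
ft_force: [0.7, 1.5, 2.4]
width: -0.2
```

Contact at about z = 100 with 2.4 N. I'll continue 1 mm at a time.

Request:
arm_command:
  moves: [0,0,-1,0,0,0,1,0,0,-1,0,0,0,1]

```text
t: 2.7
tool_pos: [590.4, 117.5, 99.2]
orientation: [[0.087, 0.996, 0.001], [0.996, -0.087, 0.0], [0.0, 0.001, -1.0]]
ft_force: [-3.1, 1.7, 11.9]
width: -0.1
```

Request:
arm_command:
  moves: [0,0,-1,0,0,0,1,0,0,-1,0,0,0,1]

```text
t: 2.87
tool_pos: [590.4, 117.5, 99.1]
orientation: [[0.087, 0.996, 0.001], [0.996, -0.087, 0.0], [0.0, 0.001, -1.0]]
ft_force: [-8.3, 1.0, 27.1]
width: 0.2
```

Lid 4 is solid: it took 27 N with less than 1 mm of give. On to lid 3.

Request:
arm_command:
  moves: [0,0,14,0,0,0,1,-3,-32,14,0,0,0,1,-6,-64,14,0,0,0,1,-8,-94,14,0,0,0,1,-8,-94,14,0,0,0,1]

```text
t: 3.28
tool_pos: [581.7, 19.1, 111.5]
orientation: [[0.089, 0.996, -0.0], [0.996, -0.089, -0.001], [-0.001, -0.0, -1.0]]
ft_force: [0.1, 0.8, -1.2]
width: -0.1
```

Request:
arm_command:
  moves: [0,0,-5,0,0,0,1,0,0,-9,0,0,0,1,0,0,-11,0,0,0,1,0,0,-12,0,0,0,1,0,0,-12,0,0,0,1]

```text
t: 3.7
tool_pos: [582.0, 23.9, 99.3]
orientation: [[0.085, 0.996, -0.001], [0.996, -0.085, -0.0], [-0.0, -0.001, -1.0]]
ft_force: [-1.9, -2.6, 4.8]
width: -0.0
```

Request:
arm_command:
  moves: [0,0,-1,0,0,0,1,0,0,-1,0,0,0,1]

```text
t: 3.87
tool_pos: [582.1, 23.9, 99.2]
orientation: [[0.085, 0.996, -0.0], [0.996, -0.085, -0.0], [-0.0, -0.0, -1.0]]
ft_force: [-6.4, -3.2, 21.3]
width: 0.1
```

Request:
arm_command:
  moves: [0,0,-1,0,0,0,1,0,0,-1,0,0,0,1]

```text
t: 4.03
tool_pos: [582.1, 23.9, 99.0]
orientation: [[0.085, 0.996, 0.0], [0.996, -0.085, -0.0], [-0.0, 0.0, -1.0]]
ft_force: [-11.6, -3.0, 37.8]
width: -0.5
```

Lid 3 is solid too. On to lid 2.

Request:
arm_command:
  moves: [0,0,14,0,0,0,1,-3,-32,14,0,0,0,1,-6,-64,14,0,0,0,1,-8,-94,14,0,0,0,1,-8,-94,14,0,0,0,1]

```text
t: 4.45
tool_pos: [574.1, -74.0, 111.2]
orientation: [[0.088, 0.996, 0.0], [0.996, -0.088, -0.001], [-0.001, 0.0, -1.0]]
ft_force: [0.8, 0.6, 0.0]
width: 0.1
```

Request:
arm_command:
  moves: [0,0,-5,0,0,0,1,0,0,-9,0,0,0,1,0,0,-10,0,0,0,1,0,0,-11,0,0,0,1,0,0,-11,0,0,0,1]

```text
t: 4.87
tool_pos: [574.0, -69.8, 99.9]
orientation: [[0.086, 0.996, -0.001], [0.996, -0.086, 0.0], [0.0, -0.001, -1.0]]
ft_force: [-0.7, 1.8, -0.4]
width: 0.0
```

Request:
arm_command:
  moves: [0,0,-1,0,0,0,1,0,0,-1,0,0,0,1]

```text
t: 5.03
tool_pos: [574.3, -70.3, 99.4]
orientation: [[0.086, 0.996, 0.0], [0.996, -0.086, 0.0], [0.0, 0.0, -1.0]]
ft_force: [0.4, 0.9, 0.4]
width: -0.1
```

Request:
arm_command:
  moves: [0,0,-1,0,0,0,1,0,0,-1,0,0,0,1]

```text
t: 5.2
tool_pos: [574.4, -70.5, 99.2]
orientation: [[0.087, 0.996, 0.001], [0.996, -0.087, 0.0], [0.0, 0.001, -1.0]]
ft_force: [-3.0, 4.4, 13.7]
width: -0.1
```

Request:
arm_command:
  moves: [0,0,-1,0,0,0,1,0,0,-1,0,0,0,1]

```text
t: 5.37
tool_pos: [574.5, -70.5, 99.1]
orientation: [[0.087, 0.996, 0.001], [0.996, -0.087, 0.0], [0.0, 0.001, -1.0]]
ft_force: [-8.3, 6.3, 29.5]
width: 0.1
```

Request:
arm_command:
  moves: [0,0,13,0,0,0,1,-3,-32,13,0,0,0,1,-6,-64,13,0,0,0,1,-8,-93,13,0,0,0,1,-8,-93,13,0,0,0,1]

```text
t: 5.78
tool_pos: [566.4, -168.2, 110.7]
orientation: [[0.089, 0.996, 0.001], [0.996, -0.089, -0.001], [-0.001, 0.002, -1.0]]
ft_force: [-0.8, -0.8, 0.2]
width: -0.0
```

Request:
arm_command:
  moves: [0,0,-5,0,0,0,1,0,0,-9,0,0,0,1,0,0,-10,0,0,0,1,0,0,-11,0,0,0,1,0,0,-11,0,0,0,1]

```text
t: 6.2
tool_pos: [566.0, -163.0, 99.0]
orientation: [[0.086, 0.996, -0.001], [0.996, -0.086, 0.0], [0.0, -0.001, -1.0]]
ft_force: [-0.4, -0.2, 0.3]
width: 0.1
```

Request:
arm_command:
  moves: [0,0,-1,0,0,0,1,0,0,-2,0,0,0,1,0,0,-2,0,0,0,1]

```text
t: 6.45
tool_pos: [566.2, -163.4, 97.3]
orientation: [[0.087, 0.996, 0.0], [0.996, -0.087, 0.0], [0.0, -0.0, -1.0]]
ft_force: [1.0, 0.8, 0.7]
width: 0.2
```

Lid 1 gives past 2 mm with almost no force. I'll push further.

Request:
arm_command:
  moves: [0,0,-2,0,0,0,1,0,0,-4,0,0,0,1,0,0,-6,0,0,0,1,0,0,-8,0,0,0,1,0,0,-8,0,0,0,1]

```text
t: 6.87
tool_pos: [566.0, -163.9, 88.9]
orientation: [[0.087, 0.996, -0.0], [0.996, -0.087, 0.0], [0.0, -0.0, -1.0]]
ft_force: [0.4, -0.0, 0.6]
width: -0.0
```

Request:
arm_command:
  moves: [0,0,-3,0,0,0,1,0,0,-6,0,0,0,1,0,0,-9,0,0,0,1,0,0,-12,0,0,0,1,0,0,-12,0,0,0,1]

```text
t: 7.28
tool_pos: [566.0, -163.9, 76.7]
orientation: [[0.087, 0.996, -0.0], [0.996, -0.087, 0.0], [0.0, -0.0, -1.0]]
ft_force: [-0.1, -0.3, -0.4]
width: -0.5
```

Run:
```python
from bench import status, viewer
import cv2
s=status.get_state();print(s["tool_pos"],s["ft_force"],s["width"])
d=viewer.get_image("scene")["frame"];cv2.imwrite("pics/b.png",cv2.resize(d[120:360,160:480],None,fx=2.4,fy=2.4))
```

```text
[ 565.96847016 -163.8773653    76.68933815] [-0.11285645 -0.32786    -0.42582606] -0.47305624941730456
```

View pics/b.png

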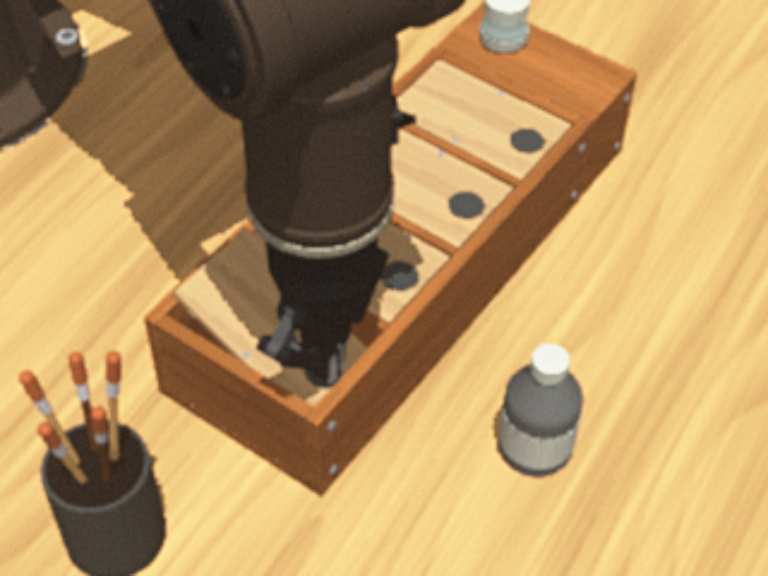

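Lid 1 is tipping in compartment 1, with the fingers on its disc half and the other objects untouched. I'll continue to the stop.

Request:
arm_command:
  moves: [0,0,-2,0,0,0,1,0,0,-4,0,0,0,1,0,0,-6,0,0,0,1,0,0,-8,0,0,0,1,0,0,-8,0,0,0,1]

```text
t: 7.75
tool_pos: [566.1, -163.8, 69.0]
orientation: [[0.087, 0.996, -0.0], [0.996, -0.087, 0.0], [0.0, -0.0, -1.0]]
ft_force: [1.1, 0.2, 0.3]
width: -0.0
```

Request:
arm_command:
  moves: [0,0,-1,0,0,0,1,0,0,-2,0,0,0,1,0,0,-2,0,0,0,1]

```text
t: 8.0
tool_pos: [566.2, -163.9, 67.2]
orientation: [[0.087, 0.996, 0.0], [0.996, -0.087, -0.0], [-0.0, 0.0, -1.0]]
ft_force: [0.9, -0.9, 1.8]
width: -0.1
```

Request:
arm_command:
  moves: [0,0,-1,0,0,0,1,0,0,-2,0,0,0,1,0,0,-2,0,0,0,1]

```text
t: 8.25
tool_pos: [566.1, -163.8, 65.2]
orientation: [[0.087, 0.996, -0.0], [0.996, -0.087, 0.0], [0.0, -0.0, -1.0]]
ft_force: [-0.4, -1.6, 1.2]
width: 0.2
```

Request:
arm_command:
  moves: [0,0,-1,0,0,0,1,0,0,-2,0,0,0,1,0,0,-2,0,0,0,1]

```text
t: 8.5
tool_pos: [566.1, -163.9, 63.2]
orientation: [[0.087, 0.996, -0.0], [0.996, -0.087, 0.0], [0.0, -0.0, -1.0]]
ft_force: [0.5, -1.1, 1.5]
width: -0.2
```

Request:
arm_command:
  moves: [0,0,-1,0,0,0,1,0,0,-2,0,0,0,1,0,0,-2,0,0,0,1]

```text
t: 8.75
tool_pos: [566.2, -163.9, 61.3]
orientation: [[0.087, 0.996, 0.0], [0.996, -0.087, -0.0], [-0.0, 0.0, -1.0]]
ft_force: [1.0, 0.1, 2.8]
width: 0.3
```

Request:
arm_command:
  moves: [0,0,-1,0,0,0,1,0,0,-2,0,0,0,1,0,0,-2,0,0,0,1]

```text
t: 9.0
tool_pos: [567.3, -164.1, 60.0]
orientation: [[0.087, 0.996, 0.002], [0.996, -0.087, -0.001], [-0.0, 0.002, -1.0]]
ft_force: [2.2, 0.9, 10.9]
width: 0.4
```

The force rises to 11 N and the tip slides outward, so this is the stop, near the expected 60 to 65 mm. I'll lift straight up and check.

Request:
arm_command:
  moves: [0,0,5,0,0,0,1,0,0,25,0,0,0,1,0,0,60,0,0,0,1,0,0,95,0,0,0,1,0,0,130,0,0,0,1]

```text
t: 9.42
tool_pos: [565.3, -163.6, 190.5]
orientation: [[0.087, 0.996, -0.002], [0.996, -0.087, 0.0], [0.0, -0.002, -1.0]]
ft_force: [1.1, -0.9, 0.3]
width: 0.1
```

Request:
arm_command:
  moves: [0,0,30,0,0,0,1,-20,40,50,0,0,0,1,-40,80,50,0,0,0,1,-60,115,50,0,0,0,1,-80,150,50,0,0,0,1]

```text
t: 9.83
tool_pos: [488.4, -18.9, 239.8]
orientation: [[0.088, 0.996, 0.0], [0.996, -0.088, 0.0], [0.0, 0.0, -1.0]]
ft_force: [1.7, 0.6, -0.1]
width: 0.1
```

Request:
arm_command:
  moves: [-10,40,0,0,0,0,1,-20,80,0,0,0,0,1,-20,80,0,0,0,0,1,-20,80,0,0,0,0,1]

```text
t: 10.17
tool_pos: [468.7, 61.9, 239.5]
orientation: [[0.083, 0.997, -0.0], [0.997, -0.083, 0.0], [-0.0, -0.0, -1.0]]
ft_force: [-0.2, -0.2, -0.7]
width: 0.1
```

Run:
```python
from bench import status, viewer
import cv2
s=status.get_state();print(s["t"],s["tool_pos"],s["ft_force"],s["qvel"])
d=viewer.get_image("scene")["frame"];cv2.imwrite("pics/c.png",cv2.resize(d[120:360,160:480],None,fx=2.4,fy=2.4))
d=viewer.get_image("top")["frame"];cv2.imwrite("pics/d.png",cv2.resize(d[140:320,140:480],None,fx=2.3,fy=2.3))
```

```text
10.1667 [468.74728943  61.89424786 239.48354307] [-0.24475508 -0.23188303 -0.68904452] [-3.3443646   0.66878611 -0.90060406 -0.49645875 -0.207038   -1.42831986]
```

View pics/c.png

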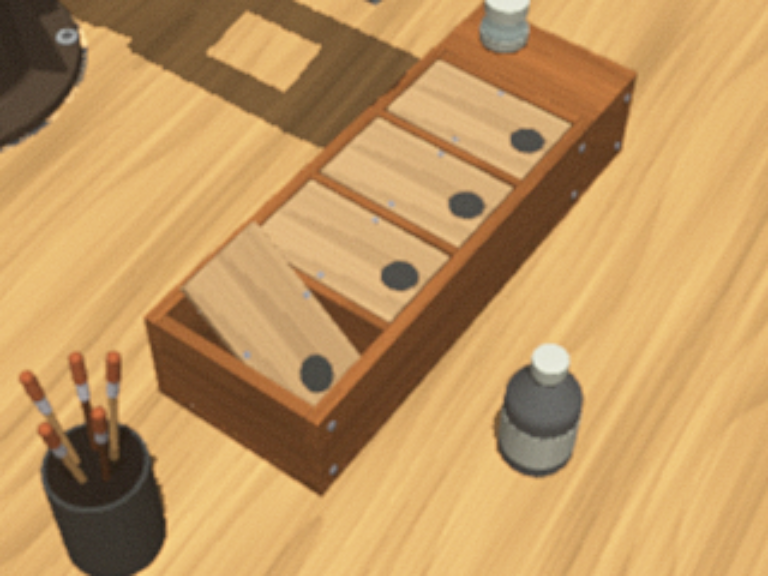

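View pics/d.png

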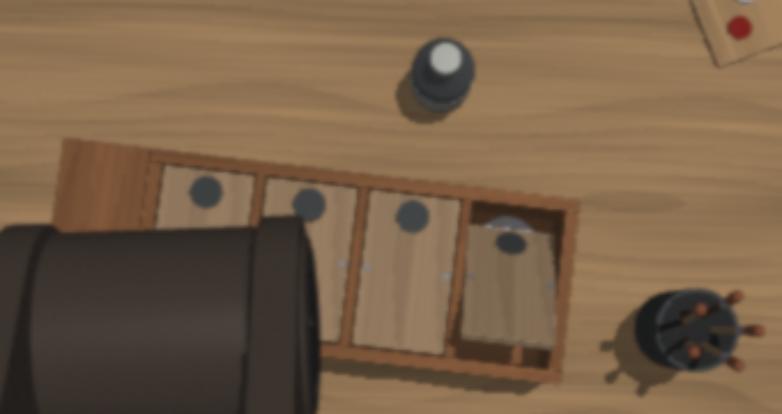

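Lid 1 is tipped, with its disc at crop pixel (317,373) in the scene view and (511,243) in the top view. The other lids are shut and the objects look unmoved. I'll triangulate the tilt.

Run:
```python
from h import P
import numpy as np
best=min(np.arange(40,105,.5),key=lambda z:np.linalg.norm(P("scene",292.1,275.4,z)-P("top",362.2,245.7,z)))
a,b=P("scene",292.1,275.4,best),P("top",362.2,245.7,best)
print(best,a,b)
for t in (.55,.62,.7,.75): print(t,96-50*np.sin(t)+4*np.cos(t),50-(50*np.cos(t)+4*np.sin(t)))
print("dx",(np.array([566,-163.1])-((a+b)/2)[:2])@[.996,-.089])
```

```text
64.5 [ 556.72546839 -162.52579079   64.5       ] [ 554.81978943 -163.73683252   64.5       ]
0.55 73.27573664170507 5.283024981302084
0.62 70.20375579978487 6.981936524724091
0.7 66.84848438725341 9.181019886824814
0.75 64.84481747432858 10.689001516215619
dx 10.18367487080709
```

The disc height (64.5 mm) and inward shift (10.2 mm) match the 0.75 rad stop. Handing in.

Request:
arm_command:
  moves: [0,0,0,0,0,0,1,0,0,0,0,0,0,1,0,0,0,0,0,0,1]

```text
t: 10.52
tool_pos: [469.9, 59.0, 239.2]
orientation: [[0.089, 0.996, -0.0], [0.996, -0.089, -0.0], [-0.0, -0.0, -1.0]]
ft_force: [0.1, 0.6, -0.6]
width: -0.2
```

```bash
python3 -c "
from bench import workorder;print(workorder.job_done())"
```

```text
the job is handed in; nothing more can be done
None
```

Lid 1 is the one that rocks. I pushed it down to its stop, left it tipped open and handed the job in at about 10.5 s; no verdict was reported.

- **Finding the lid:** I pressed the discs of lids 4, 3, 2 and 1 with closed fingertips. Lids 4, 3 and 2 gave about 1 mm and then held, with vertical forces reaching 27, 38 and 30 N, all under the 60 N limit. Lid 1 gave way at about 1–3 N, and the force rose to about 11 N at its stop.
- **Last checks:** After I lifted clear, the disc's position from two cameras was 64.5 mm high and shifted about 10 mm inward. A tilt of 0.75 rad predicts 64.8 mm and 10.7 mm. The arm was holding clear of everything at z = 239 mm.
- **Jar, bottle and brush pot:** They looked unmoved in the final pictures, but I did not measure them. The arm hid the jar in the last top view, so I could only see it in the scene view.
- **Disagreements:** One approach move was clipped and stopped about 16 mm short, and I corrected it before any contact. The stop came with the fingertip at about 60 mm; I had first estimated 65 mm, assuming a wider fingertip.

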